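# Clamp the parts tin and pour the turned balls into it

## Task

Slide the jaw of the wooden holder forward until the wide tin is pinched firmly, but not crushed, between its two jaws. Then take the tall steel cup and pour all six wooden balls from it into the clamped tin, and stand the empty cup upright back on the bench, clear of the holder. Leave the tin clamped and do not disturb the other tools on the bench.

Things in the scene. Friction and masses are not known exactly. Their poses are not given: they have to be found in the camera images.
- holder: Holding fixture screwed to the bench: wooden bed 265 (x) by 136 (y) by 12 mm thick, running from 153 mm behind to 113 mm ahead of its origin. Origin on the bench, z up; its x axis is the direction in which the sliding jaw closes (x points from the sliding jaw to the fixed jaw).
- fixed_jaw: Dark steel fixed jaw at the +x end of the bed, 22 mm thick, 120 mm wide (y), top 58 mm above the bench. Origin at the foot of its inner face (on the bed, 12 mm above the bench); the face looks to the holder's -x. Axes as the holder's.
- sliding_jaw (a joint): Travel in m of the sliding jaw towards the fixed jaw: 0 fully open (150 mm between the faces), 0.06 fully closed (90 mm). It moves stiffly (about 3 N, and about 3 N more to push the tin along) and stays where left; a push of 10 to 15 N clamps the tin well. With the 110 mm tin pinched it stands near 0.040.
- jaw_face (a point): Centre of the sliding jaw's inner face, 35 mm above the bench; x along the closing direction, z up. The jaw is dark steel, 18 mm thick, 120 mm wide, top 58 mm above the bench; a foot 50 mm wide reaches from it towards the post, top 30 mm above the bench.
- jaw_post (a point): Centre of the top of the light wooden post that moves the sliding jaw, 115 mm above the bench: 16 mm (x) by 20 mm (y), free from 30 mm above the bench upwards, standing 55 mm behind the jaw's face. Pinch it across y (20 mm) and push along +x. Axes as the holder's.
- tin: Wide open round steel tin standing loose on the holder's bed between the jaws, outer diameter 110 mm, height 70 mm, wall 3 mm, floor 4 mm thick. Origin at the centre of its underside (12 mm above the bench), z up; rim 82 mm above the bench.
- cup: Tall open steel cup standing on the bench, 95 mm high, outer diameter 64 mm at the foot and 70 mm at the rim, wall 3 mm, floor 5 mm; mass about 0.2 kg plus the balls. Origin at the centre of its underside, z up through the mouth.
- ball0: Turned wooden ball, 25 mm in diameter, 12 g; one of six alike, at first in the cup. Origin at its centre.
- ball1: Turned wooden ball, 25 mm in diameter, 12 g; one of six alike, at first in the cup. Origin at its centre.
- ball2: Turned wooden ball, 25 mm in diameter, 12 g; one of six alike, at first in the cup. Origin at its centre.
- ball3: Turned wooden ball, 25 mm in diameter, 12 g; one of six alike, at first in the cup. Origin at its centre.
- ball4: Turned wooden ball, 25 mm in diameter, 12 g; one of six alike, at first in the cup. Origin at its centre.
- ball5: Turned wooden ball, 25 mm in diameter, 12 g; one of six alike, at first in the cup. Origin at its centre.
- mallet: Hammer lying between the holder and the cup, about 210 mm long; bystander. Origin under it.
- spool: Wooden spool, 52 mm in diameter, 45 mm high, standing ahead of the hammer; bystander. Origin at the centre of its underside.
- brush: Brush about 190 mm long lying at the far side; bystander.
- gluepot: Amber jar with a black cap, 60 mm in diameter, 110 mm high, at the far side; bystander. Origin at the centre of its underside.
- driver: Screwdriver 200 mm long with a yellow handle lying on the left; bystander.
- crook: Curved wooden walking-stick handle, about 170 by 120 mm and 22 mm thick, lying on the right; bystander.

How it is judged:
On the way, in this order (a step that is already met when the one before it is completed fails the run):
1. the tin is pinched: both jaws press on it with more than 2 N while all the balls are still in the cup (contact force between each of sliding_jaw, fixed_jaw and tin above 2 N and horizontal distance between each of ball0, ball1, ball2, ball3, ball4, ball5 and cup below 0.05 m), for 0.2 s.
2. the held cup is tipped (more than 70 degrees) over the tin (angle between cup's own z axis and vertical above 1.22 rad and horizontal distance between cup and tin below 0.16 m and contact force between the fingers and cup above 0.5 N), for 0.1 s.
3. all six balls are in the tin (horizontal distance between each of ball0, ball1, ball2, ball3, ball4, ball5 and tin below 0.054 m and z of ball0 in the frame of tin between 0 and 0.07 m and z of ball1 in the frame of tin between 0 and 0.07 m and z of ball2 in the frame of tin between 0 and 0.07 m and z of ball3 in the frame of tin between 0 and 0.07 m and z of ball4 in the frame of tin between 0 and 0.07 m and z of ball5 in the frame of tin between 0 and 0.07 m), for 0.2 s.
At the end, for the whole second after the job is handed in: All six balls are at rest inside the tin, below its rim; the tin stands upright (0.1 rad) between the jaws, each face within 4 mm of its side; the cup stands upright (0.1 rad), still, on the bench itself (underside within 6 mm of it) (all of step 3 and linear speed of each of ball0, ball1, ball2, ball3, ball4, ball5 below 0.08 m/s and x of tin in the frame of jaw_face below 0.059 m and x of tin in the frame of fixed_jaw above -0.059 m and angle between each of tin, cup's own z axis and vertical below 0.1 rad and height (world z) of cup between -0.006 and 0.006 m and linear speed of cup below 0.02 m/s); the robot touches nothing.
It fails at once if the tin is squeezed with more than 60 N (contact force between sliding_jaw and tin above 60 N).
It fails at once if the tin is tipped more than 0.35 rad (angle between tin's own z axis and vertical above 0.35 rad).
It fails at once if another tool on the bench (hammer, spool, brush, jar, screwdriver, stick handle) is moved more than 40 mm (distance of any of mallet, spool, brush, gluepot, driver, crook from where it was at the start of the episode above 0.04 m).
It also fails if it takes over 72 s, if anything falls off the work surface, if the arm or the gripper's body presses on something with over 40 N, if the wrist force passes 120 N, or if a joint passes its speed limit or range.

## Robot

A 6-joint arm with a two-finger parallel gripper is mounted at the origin on the work surface. World frame = base frame: x ahead of the robot, y to its left, z up, the work surface at z = 0. Lengths are in m, angles in rad, forces in N, time in s.
With the tool pointing down it reaches from about 0.35 to 0.975 m from the base axis. Payload 17.4 kg.
Tool frame: the origin (TCP) lies at the very end of the fingers, on their centre line; the grasp point (between the pads) lies 19 mm behind it; z points along the fingers, y is the line along which they close (so a half turn about z gives the same grasp; the last joint's range is limited). The gripper opens to 85 mm and grips with 20 to 120 N. Pads are 22 mm wide; open, the fingers measure 114 mm over their backs; the gripper's body (76 mm by 85 mm) begins 54 mm behind the grasp point. The pads swing forward as they close: fully open they stand 13 mm farther back than shut.
Start: joints at [-1.344, 0.116, 1.442, -0, 1.584, -0.038], TCP at [0.177, -0.651, 0.231] pointing down, gripper open.
Joint ranges: [-2.83, 2.83], [-0.83, 2.19], [0.07, 2.5], [-1.14, 4.28], [0.01, 3], [-2.97, 2.97]. Speed limits (rad/s): [1.89, 1.89, 2.22, 3.14, 3.14, 3.14].

## Interface

Orientations are given as a rotation vector (axis times angle).
In Python, from station import arm gives the robot as it stands. The module is installed in compiled form; this text tells all that it offers.
- The arm moves only by the tool move_arm, never from a script. Its argument "rows" is a list of rows, each a list of 2 entries, a list of its own where there are three numbers: the shift along the world's x, y, z normalised to -1 to 1, where 1 is 0.2 m, then the turn, a rotation vector about the world's x, y, z normalised to -1 to 1, where 1 is 120 degrees. In form: [[[tx, ty, tz], [wx, wy, wz]], ...]. A call has 1 to 8 rows; each row shifts and turns the commanded pose from where the row before left it; what a row does not reach is not made up. A row lasts 1/8 s, in which the tool goes at most 62.5 mm and 10.7 degrees, less where a joint would pass 70% of its speed; a pose out of reach is approached as far as the arm can. A call with a number of a shift or a turn outside -1 to 1 is refused whole. A call with a gripper value outside its range is refused whole. "gripper" is the opening, from 0 (shut) to 1 (fully open), set as the call begins (left out, the last holds). The fingers move at their own pace and stop on an object; "force" is the grip in N (left out, the last holds). Time passes only in rows, so rows that do not move let the fingers close. It gives the time, the measured TCP pose, the force, the opening and the grip force at its end, in the units of the state.
- arm.get_obs(): the state, without advancing time (a new reading comes with each control period).
- arm.snapshot(name): name is "side" or "top" or "wrist"; returns a dict with "frame" (400x640x3 uint8, blue, green, red), "depth" (400x640 float32, m along the optical axis (not along the pixel's ray), 0 where there is no reading), "vfov" (degrees; the focal length in pixels is half the picture's height over the tangent of half this angle, whatever the lens; pixels are square), "cx", "cy" (the principal point, pixels), "distortion" ([k1, k2, p1, p2, k3] as OpenCV has them; the pictures are not rectified), "rvec" (rotation vector, rad) and "tvec" (3), from world to camera coordinates, as OpenCV has them; the wrist camera has in their place "mount" (4x4, takes a point from camera to tool coordinates, whose origin is the TCP and whose axes are the flange's). Camera axes: x right, y down, z forward; pixel columns grow to the right and rows downward; lengths in m; the calibration is good to about 2 mm. A picture is of the moment at which its call begins: read the wrist's pose just before it.
- arm.sign_off(): hands the job in; it is judged then, once.
The state is a dict: "clock": time; "joints": joint angles; "qvel": joint speeds; "joint_efforts": joint torques, N m; "eef_pos": TCP position; "ee_rot": TCP orientation; "contact_force": force on the tool from outside, world axes, zero at the start; "moment": the same for the moment, N m; "finger_gap": finger opening in m; "grasp_force": force on a finger pad.
Only numpy, scipy, OpenCV 4.12 (cv2) and the standard library are available. Lean on these libraries where they do the work, as an engineer would, in place of code of your own. Each camera call takes 0.05 s, during which the arm holds its last target. There are 200 camera calls.

## Working session

There is one attempt and no reset: what is moved stays moved. The work goes in short steps, Python scripts to look and compute and a tool call to move; the robot and the scene stay as the last step left them, time stands still between calls to the robot, and variables do not carry over. Pictures are saved under pics/ and viewed, at most 10 in all, crops included, and the job is handed in when it is done.

Besides the shell and the picture viewer there is one more tool, called by a JSON object that holds its "op" and its "data". move_arm: Moves the arm, as the interface text tells. Its arguments: {"type":"object","properties":{"rows":{"type":"array","items":{"type":"array"}},"gripper":{"type":"number"},"force":{"type":"number"}},"required":["rows"]}

```bash
mkdir -p pics && cat > h.py <<'E'
import numpy as np, cv2
from station import arm
def snap(n):
    o=arm.get_obs(); s=arm.snapshot(n)
    h=s["frame"].shape[0]; f=h/2/np.tan(np.radians(s["vfov"])/2)
    s["K"]=np.array([[f,0,s["cx"]],[0,f,s["cy"]],[0,0,1.]]); s["D"]=np.array(s["distortion"],float)
    if "mount" in s:
        T=np.eye(4);T[:3,:3]=cv2.Rodrigues(np.array(o["ee_rot"],float))[0];T[:3,3]=o["eef_pos"];T=T@np.array(s["mount"])
        s["R"]=T[:3,:3];s["C"]=T[:3,3]
    else:
        R=cv2.Rodrigues(np.array(s["rvec"],float))[0];s["R"]=R.T;s["C"]=-R.T@np.array(s["tvec"],float).ravel()
    return s
def cloud(s):
    d=s["depth"];v,u=np.mgrid[:d.shape[0],:d.shape[1]]
    n=cv2.undistortPoints(np.stack([u,v],-1).reshape(-1,1,2).astype(np.float64),s["K"],s["D"]).reshape(*d.shape,2)
    p=np.dstack([n*d[...,None],d])@s["R"].T+s["C"]; p[d<=0]=np.nan
    return p
def ray(s,uv,z):
    n=cv2.undistortPoints(np.array(uv,float).reshape(-1,1,2),s["K"],s["D"]).reshape(-1,2)
    r=np.c_[n,np.ones(len(n))]@s["R"].T
    return s["C"]+r*((z-s["C"][2])/r[:,2])[:,None]
E
python3 - <<'E'
from h import *
import pickle
for n in("top","side"):
    s=snap(n);cv2.imwrite(f"pics/{n}0.png",s["frame"]);pickle.dump(s,open(n+".pkl","wb"))
    p=cloud(s);print(n,s["C"],np.isfinite(p[...,0]).mean())
print(arm.get_obs())
E
```

```text
top [3.58580332e-01 4.57823357e-04 1.31627257e+00] 0.9961328125
side [0.32223876 0.88338929 0.86224328] 0.99601171875
{'clock': 0.1, 'joints': array([-1.34382999e+00,  1.16435307e-01,  1.44224564e+00, -1.30167424e-05,
        1.58401436e+00, -3.77815106e-02]), 'qvel': array([-6.54798798e-05, -1.70507825e-03, -6.21744309e-04, -6.27195948e-04,
        1.51376482e-03, -9.77247769e-04]), 'joint_efforts': array([ 7.60897001e-04, -7.33666348e+01, -6.33791685e+01, -4.78812126e-05,
        5.24540199e-03,  6.08810819e-05]), 'eef_pos': array([ 0.17658093, -0.65129434,  0.23060854]), 'ee_rot': array([-3.11302111e+00, -4.14506511e-01,  1.83884109e-04]), 'contact_force': array([0.40618312, 0.43532294, 0.03398539]), 'moment': array([ 0.07578562, -0.00903351, -0.01606623]), 'grasp_force': 0.0, 'finger_gap': 0.08513833559125412}
```

View pics/top0.png

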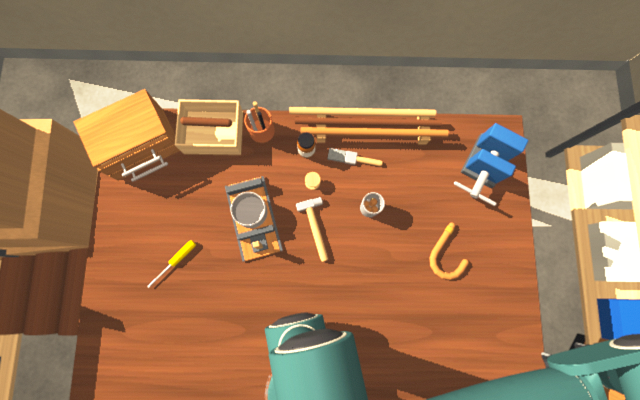

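View pics/side0.png

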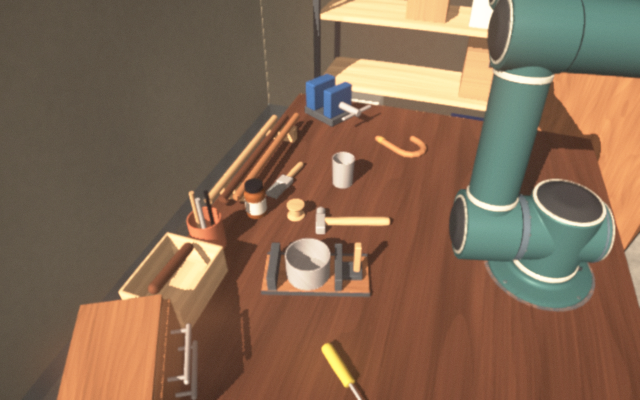

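Top view: tin at about (248,210), the post at (262,244), fixed jaw at (246,185), cup at (373,205), hammer at (315,228), spool at (313,181), jar at (306,145). The holder closes towards image-up, which is +x. Next I measure from the depth images.

```bash
python3 - <<'E'
from h import *
import pickle
for n in("top","side"):
    s=pickle.load(open(n+".pkl","rb"));p=cloud(s);X,Y,Z=p[...,0],p[...,1],p[...,2]
    print(n,"bench z",np.nanmedian(Z[(abs(X-.4)<.1)&(abs(Y)<.4)]))
    reg=(X>.25)&(X<.7)
    for name,m in dict(cup=reg&(Z>.075)&(Z<.11)&(Y<-.08)&(Y>-.35),cuprim=reg&(Z>.088)&(Z<.11)&(Y<-.08)&(Y>-.35),tinrim=reg&(Z>.074)&(Z<.09)&(Y>.05)&(Y<.35),post=reg&(Z>.105)&(Z<.13)&(Y>.05)&(Y<.35),
       jaws=reg&(Z>.05)&(Z<.064)&(Y>.05)&(Y<.35)).items():
        if m.sum()<5: print(name,"few",m.sum());continue
        q=p[m];c,r=cv2.minEnclosingCircle(q[:,:2].astype(np.float32))
        print(name,m.sum(),"circle",np.round(c,4),round(r,4),"rect",cv2.minAreaRect(q[:,:2].astype(np.float32)),"z",np.round(np.percentile(q[:,2],[5,50,95]),3))
    # jaws separately
    m=reg&(Z>.05)&(Z<.062)&(Y>.05)&(Y<.35)
    nl,lab,st,ce=cv2.connectedComponentsWithStats(m.astype(np.uint8))
    for i in range(1,nl):
        if st[i,4]>25: print(" comp",st[i],cv2.minAreaRect(p[lab==i][:,:2].astype(np.float32)))
    # obstacles top map
    m=(Z>.012)&(X>.2)&(X<.75)&(abs(Y)<.45)
    nl,lab,st,ce=cv2.connectedComponentsWithStats(m.astype(np.uint8))
    for i in range(1,nl):
        if st[i,4]>40:
            q=p[lab==i]; print(" obj",st[i],np.round(np.nanpercentile(q,[2,98],axis=0),3).tolist())
    bed=(Z>.008)&(Z<.016)&reg&(Y>.05)&(Y<.35); print("bed",bed.sum(),cv2.minAreaRect(p[bed][:,:2].astype(np.float32)))
E
```

```text
top bench z 0.0012137575337982653
cup 124 circle [ 0.6001 -0.1888] 0.0347 rect ((0.6001873016357422, -0.18845224380493164), (0.06752197444438934, 0.068501777946949), 44.91048812866211) z [0.079 0.092 0.1  ]
cuprim 83 circle [ 0.6001 -0.1888] 0.0347 rect ((0.5996511578559875, -0.18928250670433044), (0.06794500350952148, 0.06780625879764557), 30.507905960083008) z [0.089 0.095 0.101]
tinrim 141 circle [0.5424 0.2008] 0.0924 rect ((0.5530205965042114, 0.19056792557239532), (0.17507286369800568, 0.10842013359069824), 41.295562744140625) z [0.075 0.082 0.087]
post 43 circle [0.3613 0.1189] 0.1245 rect ((0.35880035161972046, 0.12348922342061996), (0.24829211831092834, 0.025634264573454857), 28.4091796875) z [0.111 0.116 0.126]
jaws 530 circle [0.5696 0.2078] 0.1203 rect ((0.56333988904953, 0.20584344863891602), (0.22681134939193726, 0.11998270452022552), 16.276777267456055) z [0.053 0.059 0.062]
 comp [225 177  37  16 223] ((0.6601554751396179, 0.23412390053272247), (0.02451131120324135, 0.12008777260780334), 15.508206367492676)
 comp [236 225  38  15 195] ((0.5060042142868042, 0.189254194
[... 2114 characters left out ...]
253970384598, 0.0414072647690773), 19.809831619262695)
 obj [ 449    0   89  259 7452] [[0.201, -0.006, 0.114], [0.264, 0.131, 0.655]]
 obj [378 138  48  19 268] [[0.368, -0.448, 0.013], [0.525, -0.388, 0.028]]
 obj [332 152  23  35 665] [[0.565, -0.223, 0.014], [0.629, -0.153, 0.097]]
 obj [287 199  18  19 245] [[0.662, -0.014, 0.013], [0.707, 0.032, 0.05]]
 obj [316 207  74  25 719] [[0.42, -0.034, 0.013], [0.62, 0.059, 0.03]]
 obj [ 261  239  109   57 4517] [[0.433, 0.135, 0.012], [0.672, 0.293, 0.089]]
 obj [322 343  28  32 400] [[0.41, 0.397, 0.014], [0.473, 0.449, 0.029]]
bed 1839 ((0.5070337653160095, 0.1460808962583542), (0.39692285656929016, 0.22325773537158966), 16.377628326416016)
```

```bash
python3 - <<'E'
from h import *
import pickle
for n in("top","side"):
    s=pickle.load(open(n+".pkl","rb"));p=cloud(s);X,Y,Z=p[...,0],p[...,1],p[...,2]
    b=(X>.42)&(X<.7)&(Y>.1)&(Y<.32)
    q=p[b&(Z>.1)&(Z<.135)&(X<.5)]; print(n,"post",len(q),np.round(np.median(q,0),4),cv2.minAreaRect(q[:,:2].astype(np.float32)))
    q=p[b&(Z>.073)&(Z<.092)&(X>.51)]; c,r=cv2.minEnclosingCircle(q[:,:2].astype(np.float32)); print("tin",len(q),np.round(c,4),round(r,4))
    f=s["frame"]; gray=(f.max(2).astype(int)-f.min(2))<40
    print("cup balls", np.round(np.nanmax(p[(X>.57)&(X<.63)&(Y<-.17)&(Y>-.21)][:,2]),3))
E
```

```text
top post 38 [0.4608 0.1753 0.1145] ((0.46169614791870117, 0.17640124261379242), (0.015739886090159416, 0.019291739910840988), 18.349201202392578)
tin 139 [0.5781 0.2121] 0.0554
cup balls 0.098
side post 68 [0.4586 0.1831 0.1148] ((0.4589989483356476, 0.17915290594100952), (0.014815456233918667, 0.01962771639227867), 17.52783203125)
tin 357 [0.5761 0.2131] 0.0568
cup balls 0.101
```

{"op": "move_arm", "data": {"rows": [[[0.195,0.215,0],[0,0,0.0092]],[[0.195,0.215,0],[0,0,0]],[[0.195,0.215,0],[0,0,0]],[[0.195,0.215,0],[0,0,0]],[[0.195,0.215,0],[0,0,0]],[[0.195,0.215,0],[0,0,0]],[[0.195,0.215,0],[0,0,0]]], "gripper": 1}}

```text
clock: 0.98
eef_pos: [0.4506, -0.3488, 0.2312]
ee_rot: [-3.11, -0.445, 0.0]
contact_force: [-0.0, -0.2, -0.9]
finger_gap: 0.0852
grasp_force: 0.0
```

{"op": "move_arm", "data": {"rows": [[[0,0.29,0],[0,0,0]],[[0,0.29,0],[0,0,0]],[[0,0.29,0],[0,0,0]],[[0,0.29,0],[0,0,0]],[[0,0.29,0],[0,0,0]],[[0.05,0.29,0],[0,0,0]],[[0,0.29,0],[0,0,0]],[[0,0.29,0],[0,0,0]]]}}

```text
clock: 1.98
eef_pos: [0.4592, 0.1154, 0.2312]
ee_rot: [3.11, 0.445, 0.0]
contact_force: [1.0, -1.0, 0.3]
finger_gap: 0.0851
grasp_force: 0.0
```

{"op": "move_arm", "data": {"rows": [[[0.005,0.31,0],[0,0,0]],[[0,0,-0.26],[0,0,0]],[[0,0,-0.26],[0,0,0]],[[0,0,-0.16],[0,0,0]],[[0,0,-0.1],[0,0,0]],[[0,0,0],[0,0,0]]]}}

```text
clock: 2.72
eef_pos: [0.4602, 0.1753, 0.0745]
ee_rot: [3.11, 0.445, -0.003]
contact_force: [-0.3, 0.0, 0.4]
finger_gap: 0.0853
grasp_force: 0.0
```

{"op": "move_arm", "data": {"rows": [[[0,0,0],[0,0,0]],[[0,0,0],[0,0,0]],[[0,0,0],[0,0,0]],[[0,0,0],[0,0,0]],[[0,0,0],[0,0,0]],[[0,0,0],[0,0,0]]], "gripper": 0, "force": 60}}

```text
clock: 3.48
eef_pos: [0.4605, 0.1775, 0.0763]
ee_rot: [-3.106, -0.445, -0.001]
contact_force: [-6.7, 19.8, 5.7]
finger_gap: 0.019
grasp_force: 60.0
```

{"op": "move_arm", "data": {"rows": [[[-0.003,0.01,0],[0,0,0]],[[0,0,0],[0,0,0]]]}}

```text
clock: 3.72
eef_pos: [0.4604, 0.1776, 0.0762]
ee_rot: [3.11, 0.445, 0.002]
contact_force: [-1.2, -0.4, 6.8]
finger_gap: 0.0192
grasp_force: 60.5
```

{"op": "move_arm", "data": {"rows": [[[0.0192,0.0056,0],[0,0,0]],[[0.0192,0.0056,0],[0,0,0]],[[0.0192,0.0056,0],[0,0,0]],[[0.0192,0.0056,0],[0,0,0]],[[0.0192,0.0056,0],[0,0,0]],[[0.0192,0.0056,0],[0,0,0]],[[0,0,0],[0,0,0]]]}}

```text
clock: 4.6
eef_pos: [0.4838, 0.1844, 0.0763]
ee_rot: [-3.11, -0.445, -0.002]
contact_force: [1.3, 0.4, 6.0]
finger_gap: 0.0192
grasp_force: 60.6
```

{"op": "move_arm", "data": {"rows": [[[0.0096,0.0028,0],[0,0,0]],[[0.0048,0.0014,0],[0,0,0]],[[0.0048,0.0014,0],[0,0,0]],[[0,0,0],[0,0,0]]]}}

```text
clock: 5.1
eef_pos: [0.4872, 0.1854, 0.0762]
ee_rot: [3.11, 0.445, 0.001]
contact_force: [-2.3, -1.6, 7.3]
finger_gap: 0.0193
grasp_force: 60.7
```

{"op": "move_arm", "data": {"rows": [[[0.0048,0.0014,0],[0,0,0]],[[0.0048,0.0014,0],[0,0,0]],[[0,0,0],[0,0,0]]]}}

```text
clock: 5.48
eef_pos: [0.4891, 0.186, 0.0763]
ee_rot: [3.11, 0.445, 0.001]
contact_force: [-2.2, -1.4, 7.1]
finger_gap: 0.0191
grasp_force: 60.7
```

{"op": "move_arm", "data": {"rows": [[[0.0048,0.0014,0],[0,0,0]],[[0,0,0],[0,0,0]]]}}

```text
clock: 5.72
eef_pos: [0.4896, 0.1861, 0.0762]
ee_rot: [3.11, 0.445, -0.001]
contact_force: [-9.5, -4.0, 11.7]
finger_gap: 0.0193
grasp_force: 61.3
```

{"op": "move_arm", "data": {"rows": [[[0.0036,0.001,0],[0,0,0]],[[0,0,0],[0,0,0]]]}}

```text
clock: 5.98
eef_pos: [0.4897, 0.1861, 0.0763]
ee_rot: [3.109, 0.445, -0.003]
contact_force: [-16.7, -6.0, 15.6]
finger_gap: 0.0193
grasp_force: 61.8
```

{"op": "move_arm", "data": {"rows": [[[0,0,0],[0,0,0]],[[0,0,0],[0,0,0]]]}}

```text
clock: 6.22
eef_pos: [0.4897, 0.1861, 0.0762]
ee_rot: [3.109, 0.445, -0.003]
contact_force: [-18.2, -5.0, 15.4]
finger_gap: 0.0196
grasp_force: 61.8
```

{"op": "move_arm", "data": {"rows": [[[0,0,0],[0,0,0]],[[0,0,0],[0,0,0]],[[0,0,0],[0,0,0]],[[0,0,0],[0,0,0]]], "gripper": 1}}

```text
clock: 6.72
eef_pos: [0.4905, 0.1864, 0.0753]
ee_rot: [-3.11, -0.445, 0.0]
contact_force: [-0.6, 0.1, -0.8]
finger_gap: 0.0851
grasp_force: 0.0
```

{"op": "move_arm", "data": {"rows": [[[0,0,0.2],[0,0,0]],[[0,0,0.3],[0,0,0]],[[0,0,0.3],[0,0,0]],[[0,0,0.1],[0,0,0]]]}}

```text
clock: 7.22
eef_pos: [0.4912, 0.1866, 0.2593]
ee_rot: [-3.109, -0.445, -0.008]
contact_force: [-0.0, -0.6, -1.0]
finger_gap: 0.0853
grasp_force: 0.0
```

```bash
python3 - <<'E'
from h import *
o=arm.get_obs();print(o["joints"],o["eef_pos"],o["clock"])
for n in("top","side"):
    s=snap(n);p=cloud(s);X,Y,Z=p[...,0],p[...,1],p[...,2]
    cv2.imwrite(f"pics/{n}1.png",s["frame"])
    b=(X>.42)&(X<.7)&(Y>.1)&(Y<.32)
    q=p[b&(Z>.073)&(Z<.092)&(X>.53)]; c,r=cv2.minEnclosingCircle(q[:,:2].astype(np.float32)); print(n,"tin",len(q),np.round(c,4),round(r,4))
E
```

```text
[ 3.14540648e-01 -2.21735452e-01  1.72123799e+00 -5.67250322e-06
  1.63718849e+00  1.60126973e+00] [0.4912058  0.18662347 0.25934163] 7.225
top tin 26 [0.6071 0.1751] 0.0315
side tin 356 [0.5954 0.2189] 0.0571
```

View pics/side1.png

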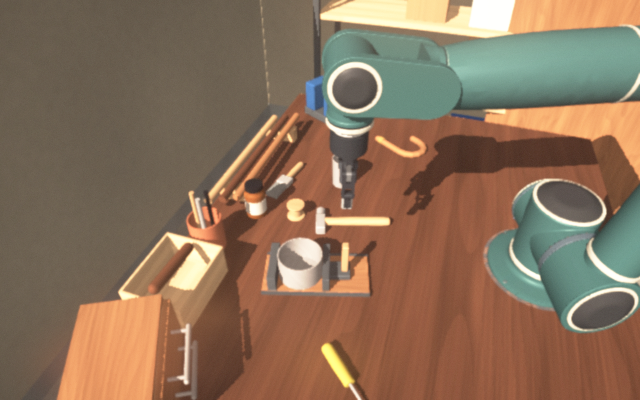

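The tin at (302,265) stands between both jaws, and the post is free. Next I move off, turn the wrist and tilt it to learn the wrist geometry.

{"op": "move_arm", "data": {"rows": [[[0,-0.15,0.1],[0,0,0.085]],[[0,-0.15,0.1],[0,0,0.085]],[[0,-0.15,0.1],[0,0,0.085]],[[0,-0.15,0.1],[0,0,0.085]],[[0,-0.15,0],[0,0,0.085]],[[0,-0.15,0],[0,0,0.085]],[[0,-0.15,0],[0,0,0.085]],[[0,-0.15,0],[0,0,0.085]]]}}

```text
clock: 8.32
eef_pos: [0.4903, -0.0546, 0.3328]
ee_rot: [-2.055, -2.373, 0.002]
contact_force: [-0.4, 0.2, -0.6]
finger_gap: 0.0854
grasp_force: 0.0
```

{"op": "move_arm", "data": {"rows": [[[0,-0.1,0],[0.083,0,0]],[[0,-0.1,0],[0.083,0,0]],[[0,-0.1,0],[0.083,0,0]],[[0,-0.1,0],[0,0,0]],[[0,0,0],[0,0,0]]]}}

```text
clock: 8.95
eef_pos: [0.4906, -0.1347, 0.3338]
ee_rot: [-1.807, -2.069, -0.549]
contact_force: [0.7, -0.5, 0.6]
finger_gap: 0.0857
grasp_force: 0.0
```

```bash
python3 - <<'E'
from h import *
o=arm.get_obs();print(o["joints"],o["eef_pos"],o["ee_rot"]);print(cv2.Rodrigues(o["ee_rot"])[0])
E
```

```text
[-0.56139425 -0.13458935  1.5875073   0.46812709  1.94505042 -0.5793868 ] [ 0.49060984 -0.13468827  0.33383576] [-1.80675361 -2.06870697 -0.5491951 ]
[[-0.13429663  0.99094063 -0.00104015]
 [ 0.85994136  0.11706449  0.49678644]
 [ 0.49240763  0.06582228 -0.8678722 ]]
```

```bash
cat > kin.py <<'E'
import numpy as np
from scipy.spatial.transform import Rotation as Ro
from scipy.optimize import least_squares
P=[[-1.34383,.116435,1.442246,0,1.584014,-.0377815,.17658,-.651294,.230609,-3.113021,-.4145065,.000184],
[.3145406,-.2217355,1.721238,0,1.6371885,1.60127,.4912058,.1866235,.2593416,-3.109,-.445,-.008],
[-.56139425,-.13458935,1.5875073,.46812709,1.94505042,-.5793868,.49060984,-.13468827,.33383576,-1.80675361,-2.06870697,-.5491951]]
P=np.array(P);rz=lambda a:Ro.from_euler('z',a);ry=lambda a:Ro.from_euler('y',a)
def fk(q,k,s4=-1,s6=-1):
    d1,L1,L2,T=k[:4];a=rz(q[0]);b=a*ry(q[1]);c=b*ry(q[2]);R=c*rz(s4*q[3])*ry(q[4])*rz(s6*q[5])
    return np.array([0,0,d1])+b.apply([0,0,L1])+c.apply([0,0,L2])+R.apply([0,0,T]),R
def fit():
    best=None
    for s4 in(1,-1):
        for s6 in(1,-1):
            f=lambda k:np.concatenate([np.r_[fk(p,k,s4,s6)[0]-p[6:9], .3*((fk(p,k,s4,s6)[1]*rz(k[4])).inv()*Ro.from_rotvec(p[9:])).as_rotvec()] for p in P])
            for g in(0,1.57,-1.57,3.1):
                r=least_squares(f,[.2,.44,.62,.4,g])
                if best is None or r.cost<best[0]: best=(r.cost,s4,s6,r.x,r.fun)
    return best
_,S4,S6,K,FUN=fit()
lo=np.array([-2.83,-.83,.07,-1.14,.01,-2.97]);hi=np.array([2.83,2.19,2.5,4.28,3,2.97])
def ik(pos,R,q0):
    def f(q):
        p,Rq=fk(q,K,S4,S6);return np.r_[p-pos,.3*((Rq*rz(K[4])).inv()*R).as_rotvec()]
    r=least_squares(f,np.clip(q0,lo+.01,hi-.01),bounds=(lo,hi));return r.x,np.abs(r.fun).max()
def toolR(d,close):   # tool z = d, tool y ~ +-close
    d=np.array(d,float)/np.linalg.norm(d);y=np.array(close,float);y-=d*(y@d);y/=np.linalg.norm(y)
    return Ro.from_matrix(np.c_[np.cross(y,d),y,d])
E
python3 - <<'E'
from kin import *
print(S4,S6,K,abs(FUN).max())
A=np.radians
for az in(60,70,80,90):      # approach azimuth of tool horizontal dir
  for p in(25,35):
    h=np.array([np.cos(A(az)),np.sin(A(az)),0]);cl=np.array([np.sin(A(az)),-np.cos(A(az)),0])
    d=h*np.cos(A(p))-np.array([0,0,np.sin(A(p))])
    out=[]
    q=P[2][:6];cup=np.array([.599,-.189,.068])
    # pre, grasp, lift, then over tin + tip
    R=toolR(d,cl);ok=[]
    for back in(.12,0): 
        q,e=ik(cup+d*(.019-back),R,q);ok.append(round(e,4))
    qg=q
    tin=np.array([.596,.2175,0])
    # cup tipped: lip point target; tin rim .082
    up=None
    for t in(0,30,60,90,110):
        rot=Ro.from_rotvec(np.array([-h[1],h[0],0])*A(t))
        g=tin-h*.09+[0,0,.175]
        q,e=ik(g+rot.apply(d)*.019,rot*R,q);ok.append(round(e,4))
        if t in(0,110):out.append(q.round(2))
    print(az,p,"grasp",qg.round(2),ok,*out)
E
```

```text
1 1 [0.12530353 0.43056039 0.62704432 0.33211603 1.57070721] 0.02431810300153167
60 25 grasp [-0.76  0.25  1.9   1.08  1.52 -0.62] [np.float64(0.0), np.float64(0.0), np.float64(0.0), np.float64(0.0), np.float64(0.0), np.float64(0.0), np.float64(0.0)] [-0.25 -0.4   2.32  1.23  1.19 -0.22] [ 0.46  0.3   1.49 -0.44  2.    0.94]
60 35 grasp [-0.72  0.18  1.9   0.95  1.43 -0.52] [np.float64(0.0), np.float64(0.0), np.float64(0.0), np.float64(0.0), np.float64(0.0), np.float64(0.0), np.float64(0.0)] [-0.19 -0.42  2.25  1.01  1.15 -0.04] [ 0.49  0.39  1.45 -0.53  2.11  0.93]
70 25 grasp [-0.74  0.34  1.78  1.    1.64 -0.66] [np.float64(0.0), np.float64(0.0), np.float64(0.0), np.float64(0.0), np.float64(0.0), np.float64(0.0), np.float64(0.0)] [-0.28 -0.22  2.18  1.19  1.35 -0.33] [ 0.49  0.27  1.53 -0.53  1.93  0.8 ]
70 35 grasp [-0.7   0.27  1.79  0.88  1.55 -0.59] [np.float64(0.0), np.float64(0.0), np.float64(0.0), np.float64(0.0), np.float64(0.0), np.float64(0.0), np.float64(0.0)] [-0.22 -0.26  2.13  1.    1.3  -0.18] [ 0.52  0.36  1.5  -0.63  2.03  0.81]
80 25 grasp [-0.71  0.43  1.67  0.9
[... 248 characters left out ...]
 1.66 -0.66] [np.float64(0.0), np.float64(0.0), np.float64(0.0), np.float64(0.0), np.float64(0.0), np.float64(0.0), np.float64(0.0)] [-0.23 -0.1   2.    0.97  1.43 -0.3 ] [ 0.55  0.31  1.55 -0.72  1.93  0.7 ]
90 25 grasp [-0.67  0.52  1.55  0.84  1.87 -0.77] [np.float64(0.0), np.float64(0.0), np.float64(0.0), np.float64(0.0), np.float64(0.0), np.float64(0.0), np.float64(0.0)] [-0.26  0.09  1.88  1.07  1.62 -0.47] [ 0.53  0.19  1.62 -0.67  1.75  0.55]
90 35 grasp [-0.64  0.43  1.58  0.73  1.77 -0.74] [np.float64(0.0), np.float64(0.0), np.float64(0.0), np.float64(0.0), np.float64(0.0), np.float64(0.0), np.float64(0.0)] [-0.21  0.04  1.86  0.93  1.55 -0.39] [ 0.57  0.26  1.61 -0.79  1.83  0.59]
```

```bash
cat > rot.py <<'E'
from h import *
from scipy.spatial.transform import Rotation as Ro
def need(Rt,pt):
    o=arm.get_obs();w=(Rt*Ro.from_rotvec(o["ee_rot"]).inv()).as_rotvec()
    print("shift/0.2",((np.array(pt)-o["eef_pos"])/.2).round(3),"turn/120deg",(w/np.radians(120)).round(4),"clock",o["clock"])
E
python3 - <<'E'
from rot import *; from kin import toolR
a=np.radians(30);need(toolR([0,np.cos(a),-np.sin(a)],[1,0,0]),[.5995,-.281,.123])
E
```

```text
shift/0.2 [ 0.544 -0.732 -1.054] turn/120deg [ 0.2514  0.0456 -0.0464] clock 8.95
```

{"op": "move_arm", "data": {"rows": [[[0.136,-0.183,0],[0.063,0.0114,-0.0116]],[[0.136,-0.183,0],[0.063,0.0114,-0.0116]],[[0.136,-0.183,0],[0.063,0.0114,-0.0116]],[[0.136,-0.183,0],[0.063,0.0114,-0.0116]],[[0,0,-0.25],[0,0,0]],[[0,0,-0.25],[0,0,0]],[[0,0,-0.25],[0,0,0]]]}}

```text
clock: 9.82
eef_pos: [0.6, -0.2781, 0.1836]
ee_rot: [-1.58, -1.587, -0.915]
contact_force: [0.4, 0.4, -0.1]
finger_gap: 0.0853
grasp_force: 0.0
```

{"op": "move_arm", "data": {"rows": [[[0,0,-0.15],[0,0,0]],[[0,0,-0.15],[0,0,0]],[[0,0,0],[0,0,0]],[[0,0,0],[0,0,0]]]}}

```text
clock: 10.32
eef_pos: [0.5998, -0.2803, 0.1268]
ee_rot: [-1.581, -1.586, -0.919]
contact_force: [0.2, 0.2, 0.4]
finger_gap: 0.0853
grasp_force: 0.0
```

```bash
python3 - <<'E'
from rot import *; from kin import toolR
a=np.radians(30);need(toolR([0,np.cos(a),-np.sin(a)],[1,0,0]),[.5995,-.168,.058])
s=snap("wrist");cv2.imwrite("pics/w2.png",s["frame"])
p=cloud(s);q=p[(p[...,2]>.085)&(p[...,2]<.102)&(p[...,1]>-.26)&(p[...,1]<-.12)&(abs(p[...,0]-.6)<.08)]
if len(q):print(len(q),cv2.minEnclosingCircle(q[:,:2].astype(np.float32)))
E
```

```text
shift/0.2 [-0.001  0.561 -0.344] turn/120deg [-0.0008  0.0021 -0.0002] clock 10.325
2547 ((0.5963026881217957, -0.188942089676857), 0.03534860536456108)
```

View pics/w2.png

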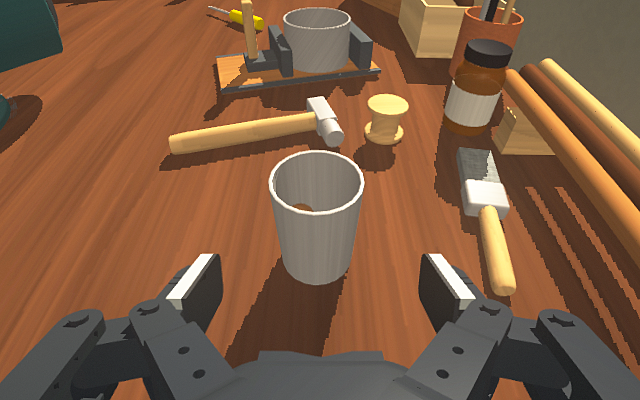

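Wrist view: the cup at (317,215) is centred between the fingers (pads at about x=212 and x=430). I approach along the tool axis.

{"op": "move_arm", "data": {"rows": [[[-0.001,0.0935,-0.0573],[0,0,0]],[[-0.001,0.0935,-0.0573],[0,0,0]],[[-0.001,0.0935,-0.0573],[0,0,0]],[[-0.001,0.0935,-0.0573],[0,0,0]],[[-0.001,0.0935,-0.0573],[0,0,0]],[[-0.001,0.0935,-0.0573],[0,0,0]],[[0,0,0],[0,0,0]]]}}

```text
clock: 11.25
eef_pos: [0.5977, -0.1662, 0.0556]
ee_rot: [-1.579, -1.583, -0.917]
contact_force: [-0.7, 0.3, 0.2]
finger_gap: 0.0858
grasp_force: 0.0
```

{"op": "move_arm", "data": {"rows": [[[0,0,0],[0,0,0]],[[0,0,0],[0,0,0]],[[0,0,0],[0,0,0]],[[0,0,0],[0,0,0]],[[0,0,0],[0,0,0]]], "gripper": 0, "force": 40}}

```text
clock: 11.88
eef_pos: [0.5983, -0.1681, 0.057]
ee_rot: [-1.581, -1.584, -0.92]
contact_force: [-0.8, -2.0, 5.6]
finger_gap: 0.0674
grasp_force: 44.5
```

```bash
python3 - <<'E'
from h import *
s=snap("wrist");cv2.imwrite("pics/w3.png",s["frame"])
E
```

```text
(no output)
```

View pics/w3.png

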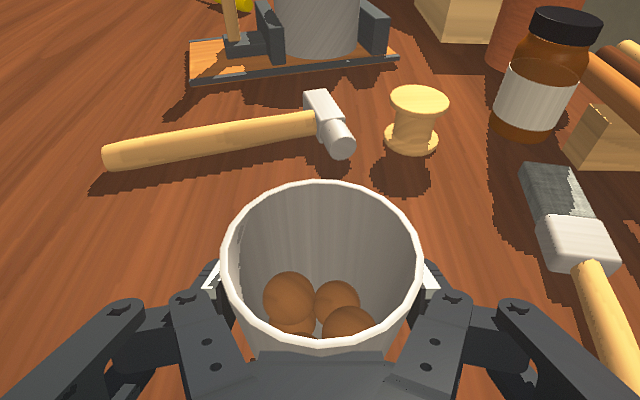

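The cup is held between the pads, with balls visible at (290,300), (337,300) and (348,325). I lift and carry it.

{"op": "move_arm", "data": {"rows": [[[0,0,0.05],[0,0,0]],[[0,0,0.1],[0,0,0]],[[0,0,0.15],[0,0,0]],[[0,0,0.15],[0,0,0]],[[0,0,0.15],[0,0,0]],[[0,0,0.1],[0,0,0]],[[0,0,0.05],[0,0,0]],[[0,0,0],[0,0,0]]]}}

```text
clock: 12.92
eef_pos: [0.5982, -0.1678, 0.2067]
ee_rot: [-1.581, -1.584, -0.919]
contact_force: [0.3, -0.5, -3.4]
finger_gap: 0.0674
grasp_force: 45.1
```

{"op": "move_arm", "data": {"rows": [[[0,0.1,0],[0,0,0]],[[0,0.2,0],[0,0,0]],[[0,0.25,0],[0,0,0]],[[0,0.25,0],[0,0,0]],[[0,0.25,0],[0,0,0]],[[0,0.25,0],[0,0,0]],[[0,0.2,0],[0,0,0]],[[0,0.1,0],[0,0,0]]]}}

```text
clock: 13.92
eef_pos: [0.597, 0.1547, 0.2056]
ee_rot: [-1.579, -1.584, -0.917]
contact_force: [0.1, -0.5, -2.8]
finger_gap: 0.0669
grasp_force: 45.8
```

```bash
python3 - <<'E'
from rot import *
o=arm.get_obs();print(o["joints"].round(3))
s=snap("side");cv2.imwrite("pics/s4.png",s["frame"])
need(Ro.from_rotvec(o["ee_rot"]),[.596,.16,.18])
p=cloud(snap("wrist"));q=p[(p[...,2]>.077)&(p[...,2]<.087)&(p[...,1]>.13)&(p[...,1]<.3)&(abs(p[...,0]-.6)<.07)]
if len(q):print(len(q),cv2.minEnclosingCircle(q[:,:2].astype(np.float32)))
E
```

```text
[-0.203  0.065  1.781  1.016  1.605 -0.341]
shift/0.2 [-0.005  0.022 -0.129] turn/120deg [-0.0001  0.0001 -0.0002] clock 13.975
```

View pics/s4.png

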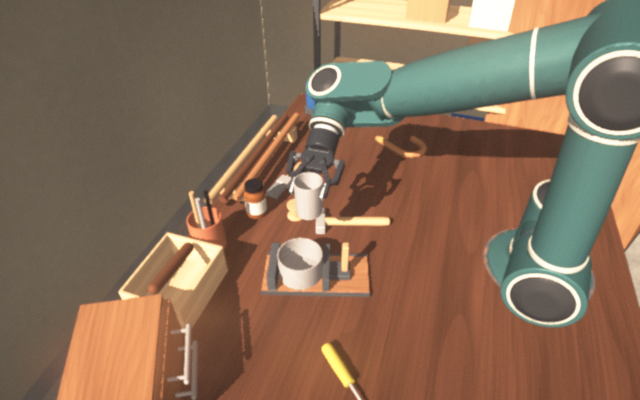

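{"op": "move_arm", "data": {"rows": [[[-0.001,0.003,-0.02],[-0.052,0,0]],[[-0.001,0.003,-0.02],[-0.052,0,0]],[[-0.001,0.003,-0.02],[-0.052,0,0]],[[-0.001,0.003,-0.02],[-0.052,0,0]],[[-0.001,0.003,-0.02],[-0.052,0,0]],[[0,0.003,-0.02],[-0.052,0,0]],[[0,0.002,-0.02],[-0.052,0,0]],[[0,0.002,-0.02],[-0.052,0,0]]]}}

```text
clock: 15.02
eef_pos: [0.5972, 0.1557, 0.1741]
ee_rot: [-2.129, -2.132, -0.188]
contact_force: [-0.0, -0.6, -3.7]
finger_gap: 0.067
grasp_force: 45.9
```

{"op": "move_arm", "data": {"rows": [[[0,0,-0.02],[-0.031,0,0]],[[0,0,-0.02],[-0.031,0,0]],[[0,0,-0.02],[-0.031,0,0]],[[0,0,-0.02],[-0.031,0,0]],[[0,0,-0.02],[-0.031,0,0]],[[0,0,-0.02],[-0.031,0,0]],[[0,0,-0.02],[-0.02,0,0]],[[0,0,-0.02],[-0.02,0,0]]]}}

```text
clock: 16.02
eef_pos: [0.597, 0.1559, 0.1417]
ee_rot: [2.061, 2.065, -0.309]
contact_force: [0.3, -0.5, -2.8]
finger_gap: 0.0671
grasp_force: 45.9
```

```bash
python3 - <<'E'
from rot import *
o=arm.get_obs();print(o["joints"].round(3),o["eef_pos"],Ro.from_rotvec(o["ee_rot"]).as_matrix()[:,2],o["finger_gap"])
cv2.imwrite("pics/s5.png",snap("side")["frame"][150:320,200:420].repeat(3,0).repeat(3,1))
E
```

```text
[ 0.343  0.094  1.632 -0.278  1.52   0.37 ] [0.59702227 0.15592958 0.14173239] [-6.58935826e-04 -2.91659852e-01 -9.56521874e-01] 0.06707705979499153
```

View pics/s5.png

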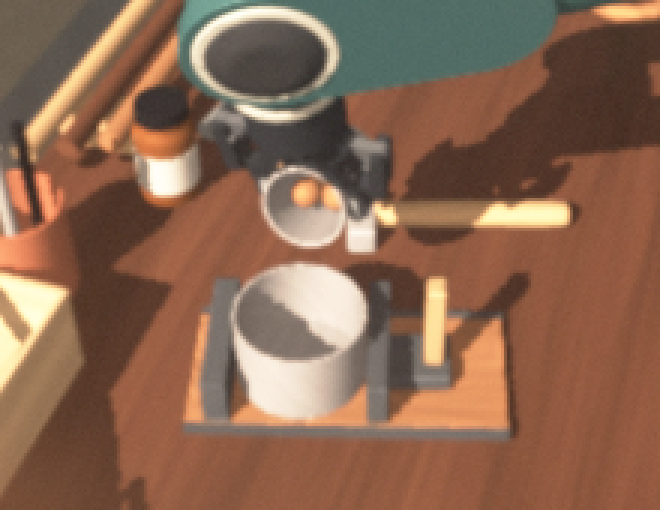

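The side view shows the mouth at (305,207) facing the tin with the balls still inside. The tilt is 77°.

{"op": "move_arm", "data": {"rows": [[[0,0.002,-0.005],[-0.03,0,0]],[[0,0.002,-0.005],[-0.03,0,0]],[[0,0.002,-0.005],[-0.03,0,0]],[[0,0.002,-0.005],[-0.03,0,0]],[[0,0.002,-0.005],[-0.03,0,0]],[[0,0.002,-0.005],[-0.03,0,0]],[[0,0.002,-0.005],[-0.03,0,0]],[[0,0,0],[-0.03,0,0]]]}}

```text
clock: 17.08
eef_pos: [0.5971, 0.1588, 0.135]
ee_rot: [1.75, 1.754, -0.741]
contact_force: [-0.0, -0.5, -2.5]
finger_gap: 0.0672
grasp_force: 45.9
```

{"op": "move_arm", "data": {"rows": [[[0,0,0],[-0.03,0,0]],[[0,0,0],[-0.03,0,0]],[[0,0,0],[0,0,0]],[[0,0,0],[0,0,0]],[[0,0,0],[0,0,0]],[[0,0,0],[0,0,0]],[[0,0,0],[0,0,0]],[[0,0,0],[0,0,0]]]}}

```text
clock: 18.08
eef_pos: [0.5971, 0.1594, 0.1356]
ee_rot: [1.666, 1.671, -0.83]
contact_force: [1.3, 0.5, -2.1]
finger_gap: 0.0674
grasp_force: 46.0
```

```bash
python3 - <<'E'
from rot import *
o=arm.get_obs();print(o["joints"].round(3),o["eef_pos"],Ro.from_rotvec(o["ee_rot"]).as_matrix()[:,2],o["contact_force"])
a=snap("side")["frame"][150:320,200:420].repeat(2,0).repeat(2,1);b=snap("top")["frame"][150:270,200:420].repeat(2,0).repeat(2,1)
cv2.imwrite("pics/s6.png",np.vstack([a,b]))
E
```

```text
[ 0.543  0.321  1.553 -0.774  1.784  0.578] [0.59714639 0.15938887 0.13560895] [ 0.00126097 -0.79723967 -0.6036616 ] [ 1.29364631  0.51859053 -2.06867185]
```

View pics/s6.png

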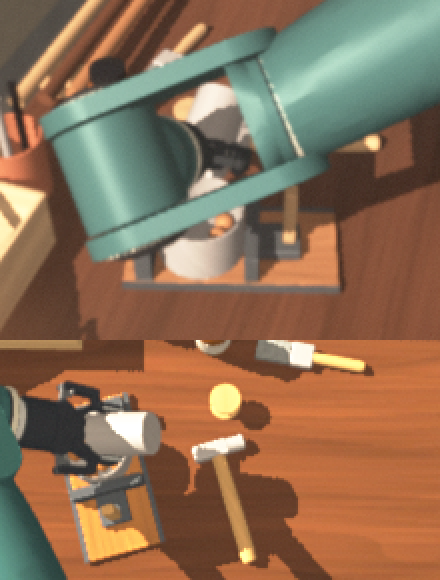

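Balls show in the tin at (222,225). I tip a little more to make sure all are out, then lift and turn back upright.

{"op": "move_arm", "data": {"rows": [[[0,0,0.01],[-0.04,0,0]],[[0,0,0.01],[-0.04,0,0]],[[0,0,0],[0,0,0]],[[0,0,0],[0,0,0]],[[0,0,0.1],[0.05,0,0]],[[0,0,0.1],[0.05,0,0]],[[0,0,0.1],[0.05,0,0]],[[0,-0.05,0.1],[0.05,0,0]]]}}

```text
clock: 19.18
eef_pos: [0.5972, 0.1497, 0.2212]
ee_rot: [1.834, 1.84, -0.633]
contact_force: [-0.3, 0.2, -3.0]
finger_gap: 0.067
grasp_force: 46.0
```

{"op": "move_arm", "data": {"rows": [[[0,-0.1,0],[0.07,0,0]],[[0,-0.15,0],[0.07,0,0]],[[0,-0.2,0],[0.07,0,0]],[[0,-0.2,0],[0.07,0,0]],[[0,-0.2,0],[0.07,0,0]],[[0,-0.2,0],[0.07,0,0]],[[0,-0.15,0],[0.07,0,0]],[[0,-0.1,0],[0.07,0,0]]]}}

```text
clock: 20.18
eef_pos: [0.5971, -0.1126, 0.2213]
ee_rot: [-1.939, -1.942, -0.507]
contact_force: [0.6, 0.6, -2.7]
finger_gap: 0.0672
grasp_force: 45.9
```

```bash
python3 - <<'E'
from rot import *; from kin import toolR
a=np.radians(30);need(toolR([0,np.cos(a),-np.sin(a)],[1,0,0]),[.5985,-.168,.16])
a=snap("top")["frame"][150:270,200:420].repeat(2,0).repeat(2,1)
b=snap("wrist")["frame"][::2,::2]
c=snap("side")["frame"][150:320,200:420].repeat(2,0).repeat(2,1)
im=np.zeros((580,780,3),np.uint8);im[:240,:440]=a;im[:200,450:770]=b;im[240:580,:440]=c
cv2.imwrite("pics/s7.png",im)
E
```

```text
shift/0.2 [ 0.007 -0.277 -0.307] turn/120deg [0.2589 0.003  0.0009] clock 20.175
```

View pics/s7.png

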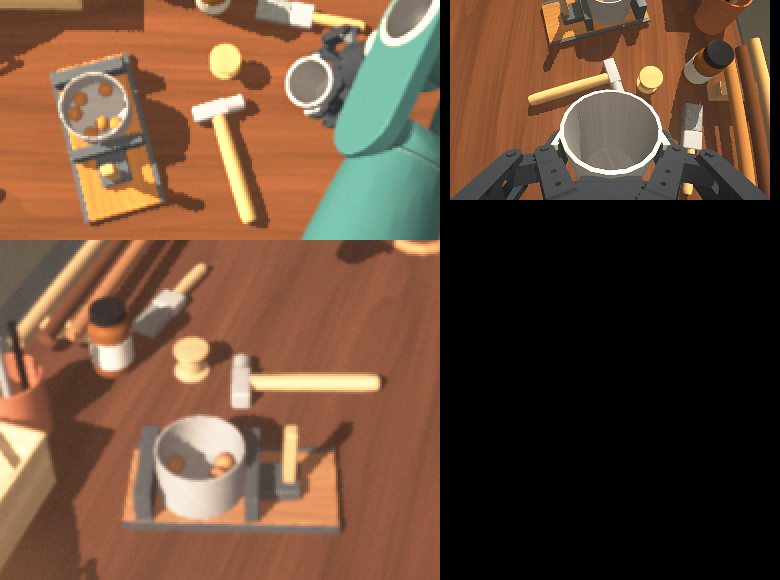

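The cup is empty, and the top view shows six balls in the tin at (81,99), (75,113), (107,89), (90,132), (103,124) and (115,122). Next I set the cup back at its old place.

{"op": "move_arm", "data": {"rows": [[[0.002,-0.069,-0.05],[0.0647,0.0008,0]],[[0.002,-0.069,-0.05],[0.0647,0.0008,0]],[[0.002,-0.069,-0.05],[0.0647,0.0008,0]],[[0.001,-0.07,-0.05],[0.0647,0.0006,0.001]],[[0,0,-0.107],[0,0,0]],[[0,0,0],[0,0,0]]]}}

```text
clock: 21.08
eef_pos: [0.5984, -0.165, 0.157]
ee_rot: [-1.584, -1.588, -0.904]
contact_force: [0.1, -0.7, -2.8]
finger_gap: 0.0673
grasp_force: 46.0
```

```bash
python3 - <<'E'
from rot import *; from kin import toolR
need(Ro.from_rotvec([-1.581,-1.584,-.92]),[.5983,-.168,.0575])
E
```

```text
shift/0.2 [-0.001 -0.015 -0.498] turn/120deg [ 0.0041 -0.004  -0.0026] clock 21.075
```

{"op": "move_arm", "data": {"rows": [[[0,0,-0.1],[0,0,0]],[[0,0,-0.15],[0,0,0]],[[0,0,-0.1],[0,0,0]],[[0,0,-0.07],[0,0,0]],[[0,0,-0.03],[0,0,0]],[[0,0,0],[0,0,0]],[[0,0,0],[0,0,0]]]}}

```text
clock: 21.95
eef_pos: [0.5988, -0.1662, 0.0688]
ee_rot: [-1.583, -1.588, -0.907]
contact_force: [0.3, 0.0, -2.7]
finger_gap: 0.067
grasp_force: 46.0
```

```bash
python3 - <<'E'
from rot import *
need(Ro.from_rotvec([-1.581,-1.584,-.92]),[.5983,-.168,.0575])
E
```

```text
shift/0.2 [-0.002 -0.009 -0.057] turn/120deg [ 0.0035 -0.0028 -0.0021] clock 21.95
```

{"op": "move_arm", "data": {"rows": [[[0,0,-0.02],[0.0035,-0.002,-0.002]],[[0,0,-0.02],[0,0,0]],[[0,0,-0.01],[0,0,0]],[[0,0,0],[0,0,0]]]}}

```text
clock: 22.45
eef_pos: [0.5985, -0.1659, 0.0579]
ee_rot: [-1.581, -1.582, -0.918]
contact_force: [0.3, -0.2, -2.2]
finger_gap: 0.067
grasp_force: 46.0
```

{"op": "move_arm", "data": {"rows": [[[0,0,-0.006],[0,0,0]],[[0,0,0],[0,0,0]]]}}

```text
clock: 22.7
eef_pos: [0.5986, -0.166, 0.0572]
ee_rot: [-1.581, -1.582, -0.918]
contact_force: [-1.2, 0.1, -0.4]
finger_gap: 0.0671
grasp_force: 46.1
```

{"op": "move_arm", "data": {"rows": [[[0,0,-0.002],[0,0,0]],[[0,0,0],[0,0,0]]]}}

```text
clock: 22.95
eef_pos: [0.5986, -0.1661, 0.0571]
ee_rot: [-1.58, -1.582, -0.918]
contact_force: [-3.0, -0.2, 5.9]
finger_gap: 0.0671
grasp_force: 46.2
```

{"op": "move_arm", "data": {"rows": [[[0,0,0],[0,0,0]],[[0,0,0],[0,0,0]],[[0,0,0],[0,0,0]],[[0,0,0],[0,0,0]]], "gripper": 1}}

```text
clock: 23.45
eef_pos: [0.5985, -0.166, 0.0565]
ee_rot: [-1.581, -1.582, -0.918]
contact_force: [-0.1, 0.2, -0.4]
finger_gap: 0.0854
grasp_force: 0.0
```

{"op": "move_arm", "data": {"rows": [[[0,-0.05,0.029],[0,0,0]],[[0,-0.1,0.058],[0,0,0]],[[0,-0.15,0.087],[0,0,0]],[[0,-0.15,0.087],[0,0,0]],[[0,-0.15,0.087],[0,0,0]],[[0,-0.1,0.15],[0,0,0]],[[0,0,0.2],[0,0,0]],[[0,0,0],[0,0,0]]]}}

```text
clock: 24.45
eef_pos: [0.5987, -0.3081, 0.2003]
ee_rot: [-1.583, -1.587, -0.92]
contact_force: [-0.6, -0.2, -0.5]
finger_gap: 0.0853
grasp_force: 0.0
```

```bash
python3 - <<'E'
from rot import *
o=arm.get_obs();print(o["clock"],o["eef_pos"],o["finger_gap"])
for n in("top","side"):
    s=snap(n);p=cloud(s);X,Y,Z=p[...,0],p[...,1],p[...,2]
    q=p[(abs(X-.6)<.07)&(Y<-.12)&(Y>-.26)&(Z>.085)&(Z<.105)];print(n,"cup",len(q),cv2.minEnclosingCircle(q[:,:2].astype(np.float32)),np.median(q[:,2]))
    b=(X>.53)&(X<.7)&(Y>.1)&(Y<.32)
    q=p[b&(Z>.073)&(Z<.092)]; print("tin",len(q),cv2.minEnclosingCircle(q[:,:2].astype(np.float32)))
    a=s["frame"]
    if n=="top": im=a[150:270,200:420].repeat(2,0).repeat(2,1)
    else: im=np.vstack([im,a[130:320,200:420].repeat(2-1,0)[:,:].repeat(2,1).repeat(1,0)])
cv2.imwrite("pics/s8.png",im)
E
```

```text
24.45 [ 0.59872733 -0.30805825  0.20034723] 0.08531373293396885
top cup 88 ((0.6007907390594482, -0.1873200535774231), 0.03518594428896904) 0.09504353568507018
tin 145 ((0.5968514084815979, 0.2167026698589325), 0.05560862645506859)
side cup 159 ((0.5990598797798157, -0.18616244196891785), 0.0385877788066864) 0.09237923133180459
tin 353 ((0.5928023457527161, 0.2165636420249939), 0.057796377688646317)
```

View pics/s8.png

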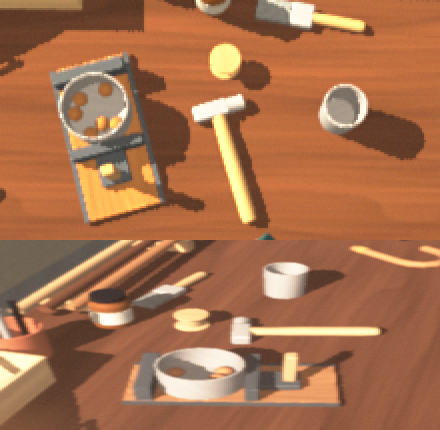

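The cup stands upright at (343,108), the tin at (95,107) is clamped with six balls in it, and the other tools are where they were. I'm handing in.

```bash
python3 -c "
from station import arm
print(arm.sign_off())"
```

```text
the job is handed in; nothing more can be done
None
```

The job is handed in with no verdict returned: in the last pictures the tin is between the jaws with all six balls in it, the empty cup stands upright on the bench clear of the holder, and the other tools look undisturbed.

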